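# Close a split gear housing on its dowels and hold it pressed

### The arm

A 6-joint arm with a two-finger parallel gripper is mounted at the origin on the work surface. World frame = base frame: x ahead of the robot, y to its left, z up, the work surface at z = 0. Lengths are in m, angles in degrees, forces in N, time in s.
With the tool pointing down it reaches from about 0.375 to 0.9 m from the base axis. Payload 3.1 kg.
Tool frame: the origin (TCP) lies on the centre line of the jaws, within the pads' length; the fingertips stand 25 mm ahead of it and the grasp point (between the pads) lies 6 mm ahead of it; z points along the fingers, y is the line along which they close (so a half turn about z gives the same grasp; the last joint's range is limited). The gripper opens to 87 mm and grips with 3 to 60 N. Pads are 19 mm wide; open, the fingers measure 117 mm over their backs; the gripper's body (75 mm by 190 mm) begins 51 mm behind the grasp point.
Start: joints at [-73.31, 30.224, 82.088, -0, 67.689, -10.227], TCP at [0.283, -0.557, 0.248] pointing down, gripper open.
Joint ranges: [-176.69, 176.69], [-43.24, 126.21], [12.49, 139.97], [-82, 262], [0, 151.66], [-163.58, 163.58]. Speed limits (degrees/s): [159.86, 159.86, 180, 180, 180, 180].

### API

Orientations are given as a 3x3 rotation matrix whose columns are the frame's x, y, z axes.
In Python, from rig import bot, cams, models gives the robot as it stands. The module is installed in compiled form; this text tells all that it offers.
- The arm moves only by the shell command python3 -m handwheel 'ROWS' [OPENING]. ROWS is JSON, a list of rows, each a list of 6 numbers: the shift along the world's x, y, z each as a share of 1 m, from -1 to 1, then the turn, a rotation vector about the world's x, y, z each as a share of 2 rad, from -1 to 1. In form: [[dx, dy, dz, wx, wy, wz], ...]. A call has exactly 8 rows; each row is the pose to reach, as a shift and turn from the pose commanded when the call began; what a row does not reach only later rows make up. A row lasts 1/12 s, in which the tool goes at most 41.7 mm and 7.16 degrees, less where a joint would pass 70% of its speed; a pose out of reach is approached as far as the arm can. A call with a number of a shift or a turn outside -1 to 1 is refused whole. A call with a gripper value outside its range is refused whole. OPENING is the opening, from -1 (shut) to 1 (fully open), so that 0 is half open, set as the call begins (- or left out, the last holds). The fingers move at their own pace and stop on an object; the grip force is fixed at half the most. Time passes only in rows, so rows that repeat a pose let the fingers close, or fill a call up. It gives the time, the measured TCP pose, the force, the opening and the grip force at its end, in the units of the state.
- bot.read_state(): the state, without advancing time (a new reading comes with each control period).
- cams.capture(name): name is "scene" or "top" or "wrist"; returns (picture, depth): 384x512x3 uint8, blue, green, red; 384x512 float32, m along the optical axis (not along the pixel's ray), 0 where there is no reading.
- cams.calibration(name): a dict with "mtx" (3x3 intrinsics, pixels), "R" (3x3) and "t" (3): a world point X has camera coordinates R X + t; the wrist camera has in their place "tool_from_camera" (4x4, takes a point from camera to tool coordinates, whose origin is the TCP and whose axes are the flange's). Camera axes: x right, y down, z forward; pixel columns grow to the right and rows downward; lengths in m; the calibration is good to about 2 mm. A picture is of the moment at which its call begins: read the wrist's pose just before it. calibration takes no time and is no camera call.
- bot.hand_in(): hands the job in; it is judged then, once.
Trained networks look in the newest picture that a camera, given by its name, has taken for a name from the list of things; names that differ only in an ending like _2 or _b are one class to them, and where a whole thing is asked for, a point or a joint stands for the part that bears it (a point fixed in the world has none). Each returns a list of dicts, best first, with "conf" (0 to 1); they miss things now and then, are a little off and sometimes report something else, mostly with a low value. They report only what shows in the picture. A call takes as long as a camera call. They do not tell look-alikes from the thing itself.
- models.spot_in(query, camera): "position" ([column, row] in pixels, amid what is visible of it).
- models.tip_of(query, camera): "position" ([column, row] in pixels: a listed point, or the origin of a listed thing).
The state is a dict: "time_s": time; "joint_positions": joint angles; "qvel": joint speeds; "tau": joint torques, N m; "position": TCP position; "tcp_rot": TCP orientation; "force": force on the tool from outside, world axes, zero at the start; "moment": the same for the moment, N m; "opening": opening from 0.0 (shut) to 1.0 (fully open); "grasp_force": force on a finger pad.
Only numpy, scipy, OpenCV 4.12 (cv2) and the standard library are available. Lean on these libraries where they do the work, as an engineer would, in place of code of your own. Each camera call takes 0.05 s, during which the arm holds its last target. There are 200 camera calls.

### The job

Stand the brass gear in the round pocket of the clamped lower housing half, shaft up, and let go of it. Then put the aluminium cover half over the shaft and down on the two dowel pins, red end to red end, until it lies flush on the lower half, and finish still gripping the cover and pressing it down with about 15 N: do not let go. Leave the other things on the bench where they are.

Things in the scene. Friction and masses are not known exactly. Their poses are not given: they have to be found in the camera images.
- lower: lower housing half in its fixture, bolted to the bench. Blue base plate 160 (x) x 120 (y) x 18 high; on it the aluminium half, 110 (x) x 64 (y), its flat top (split face) 52 above the bench, held by two low dark jaws (tops 38 above the bench). Round pocket in its middle, two dowel pins, a red stripe across its +x end. Origin: centre of the base plate's underside; z up
- split_face (a point): centre of the split face of the lower half (over the pocket centre, 52 above the bench); axes as lower
- pocket_floor (a point): centre of the floor of the round pocket, which is 48 across and 14 deep, open upward; 38 above the bench; axes as lower
- dowel_a (a point): tip of dark steel dowel pin A, at the red end: x +43, y +16 from the centre of the split face, 18 above it; 10 across, its top 5 tapering to 5 across; axes as lower
- dowel_b (a point): tip of dowel pin B, like A, at the other end: x -43, y -6 from the centre of the split face, 18 above it
- cover: loose aluminium cover, 0.34-0.5 kg, boss up. Flange 110 (x) x 64 (y) x 14 thick; central boss 56 (x) x 46 (y) up to 44 above the underside: grip it across the 46. Bore 24 across right through the middle, for the gear's shaft. Red stripe at the +x end. Fits one way round only. Origin: centre of underside; z up. Home: origin on split_face, axes alike. Starts left or right of the fixture
- cover_hole_a (a point): centre of the through hole, 12 across, for dowel A, on the cover's underside: x +43, y +16 from the cover's origin
- cover_hole_b (a point): centre of the through hole, 12 across, for dowel B, on the cover's underside: x -43, y -6 from the cover's origin
- gear: loose brass gear with shaft, 0.17-0.25 kg, standing shaft up. Gear 44 across, 12 thick at the bottom, collar 20 across to 18, then shaft 12 across to 75 above the underside: grip the shaft. Origin: centre of the gear's underside; z up along the shaft. When home the origin lies on pocket_floor; the shaft then stands 61 above the split face, 17 above the seated cover's boss
- shaft_top (a point): centre of the top end of the gear's shaft, 75 above the gear's underside
- billet: bystander, to be left alone: bare aluminium block, 50 (x) x 90 (y) x 30, lying flat
- bush: bystander, to be left alone: white plastic flanged bush, 44 across, 36 tall
- wrench: bystander, to be left alone: steel open-ended wrench, 180 long, lying flat
- bracket: bystander, to be left alone: steel angle bracket, 60 x 50 foot, 64 tall
- oil: bystander, to be left alone: blue plastic oil bottle with red cap, 54 across, 150 tall
- driver: bystander, to be left alone: screwdriver, 200 long, lying flat
- softjaw: bystander, to be left alone: steel bar, 100 x 30 x 45
Things that resemble listed ones, but are neither listed nor needed, are in the scene too. Several things have the shape of the gear; the one meant has the colours described above. There is more than one size of the lower; the job needs the smallest.

How it is judged:
By the outcome, as a careful person would: the job done as asked, in the order asked, and still so for the second after the job is handed in, while the arm keeps its last pose, push and grip.
It also fails if it takes over 59 s, if anything falls off the work surface, if the arm or the gripper's body presses on something with over 40 N, if the wrist force passes 120 N, or if a joint passes its speed limit or range.

## Working session

There is one attempt and no reset: what is moved stays moved. The work goes in short steps, Python scripts to look and compute and a shell command to move; the robot and the scene stay as the last step left them, time stands still between calls to the robot, and variables do not carry over. Pictures are saved under pics/ and viewed, at most 10 in all, crops included, and the job is handed in when it is done.

```bash
mkdir -p pics; cat > h.py <<'E'
import numpy as np, cv2
from rig import bot, cams, models
def cap(n):
    s=bot.read_state(); im,d=cams.capture(n); c=cams.calibration(n); K=np.array(c["mtx"])
    if n=="wrist":
        T=np.array(c["tool_from_camera"]); R=np.array(s["tcp_rot"]); p=np.array(s["position"])
        Rw=R@T[:3,:3]; tw=R@T[:3,3]+p
    else:
        Rw=np.array(c["R"]).T; tw=-Rw@np.array(c["t"])
    v,u=np.mgrid[:384,:512]
    P=np.stack([(u-K[0,2])/K[0,0]*d,(v-K[1,2])/K[1,1]*d,d],-1)@Rw.T+tw
    P[d==0]=np.nan
    return im,d,P,K,Rw,tw
def ray(px,z,K,Rw,tw):
    r=Rw@np.array([(px[0]-K[0,2])/K[0,0],(px[1]-K[1,2])/K[1,1],1]); return tw+r*(z-tw[2])/r[2]
E
python3 - <<'E'
from h import *
out=[]
for n in ["top","scene"]:
    im,d,P,K,Rw,tw=cap(n); np.savez(f"{n}.npz",im=im,d=d,P=P,K=K,Rw=Rw,tw=tw)
    cv2.imwrite(f"pics/{n}.png",cv2.resize(im,(800,600),interpolation=cv2.INTER_CUBIC))
    print(n,tw.round(3))
for q in ["lower","cover","gear","shaft_top","split_face"]:
    f=models.tip_of
    for r in f(q,"top") if 0 else []: pass
im,d,P,K,Rw,tw=cap("top")
for q,z in [("lower",0),("split_face",.052),("cover",0),("gear",0),("shaft_top",.075),("dowel_a",.07),("dowel_b",.07),("cover_hole_a",.014),("cover_hole_b",.014)]:
    for r in models.tip_of(q,"top")[:5]: print(q,np.round(r["position"],1),round(r["conf"],2),ray(r["position"],z,K,Rw,tw).round(4))
s=bot.read_state(); print(s["time_s"],s["position"],np.round(s["tcp_rot"],3).tolist(),s["opening"])
E
```

```text
top [ 0.233 -0.025  1.408]
scene [ 1.176 -0.215  0.842]
lower [341.7 284.1] 0.94 [ 0.2065 -0.2929  0.    ]
lower [143.9 293.7] 0.71 [0.185  0.3428 0.    ]
lower [244.3 172.4] 0.7 [0.5807 0.0174 0.    ]
lower [242.5 170.6] 0.44 [0.5871 0.0234 0.    ]
split_face [243.  169.9] 0.86 [0.5763 0.02   0.052 ]
split_face [137.5 290.3] 0.81 [0.1973 0.3494 0.052 ]
split_face [346.5 287.8] 0.66 [ 0.1961 -0.2972  0.052 ]
cover [177.5 193.8] 0.61 [0.5101 0.2421 0.    ]
gear [317.2 202.8] 0.66 [ 0.4728 -0.225   0.    ]
gear [293.9 194. ] 0.53 [ 0.5038 -0.1482  0.    ]
gear [334.6 219.8] 0.48 [ 0.4149 -0.2802  0.    ]
shaft_top [294.2 187.8] 0.48 [ 0.5094 -0.1432  0.075 ]
shaft_top [323.4 191.2] 0.47 [ 0.4971 -0.2356  0.075 ]
shaft_top [334.8 220.7] 0.43 [ 0.4023 -0.2671  0.075 ]
dowel_a [346.5 306.6] 0.91 [ 0.141  -0.2906  0.07  ]
dowel_a [240.2 152.5] 0.82 [0.6301 0.0281 0.07  ]
dowel_a [130.5 310.1] 0.74 [0.1396 0.3633 0.07  ]
dowel_a [245.8 178.9] 0.7 [0.5419 0.0106 0.07  ]
dowel_a [130.5 270.8] 0.63 [0.2567 0.3684 0.07  ]
dowel_b [346.5 306.6] 0.91 [ 0.141  -0.2906  0.07  ]
dowel_b [240.2 152.5] 0.82 [0.6301 0.0281 0.07  ]
dowel_b [130.5 310.1] 0.74 [0.1396 0.3633 0.07  ]
dowel_b [245.8 178.9] 0.7 [0.5419 0.0106 0.07  ]
dowel_b [130.5 270.8] 0.63 [0.2567 0.3684 0.07  ]
cover_hole_a [170.4 180.3] 0.73 [0.5537 0.2642 0.014 ]
cover_hole_a [180.9 204.9] 0.61 [0.4698 0.2274 0.014 ]
cover_hole_b [170.4 180.3] 0.73 [0.5537 0.2642 0.014 ]
cover_hole_b [180.9 204.9] 0.61 [0.4698 0.2274 0.014 ]
0.6 [ 0.28295096 -0.55724824  0.24756739] [[0.892, 0.453, -0.0], [0.453, -0.892, -0.0], [-0.0, 0.0, -1.0]] 1.0001731787386425
```

View pics/top.png

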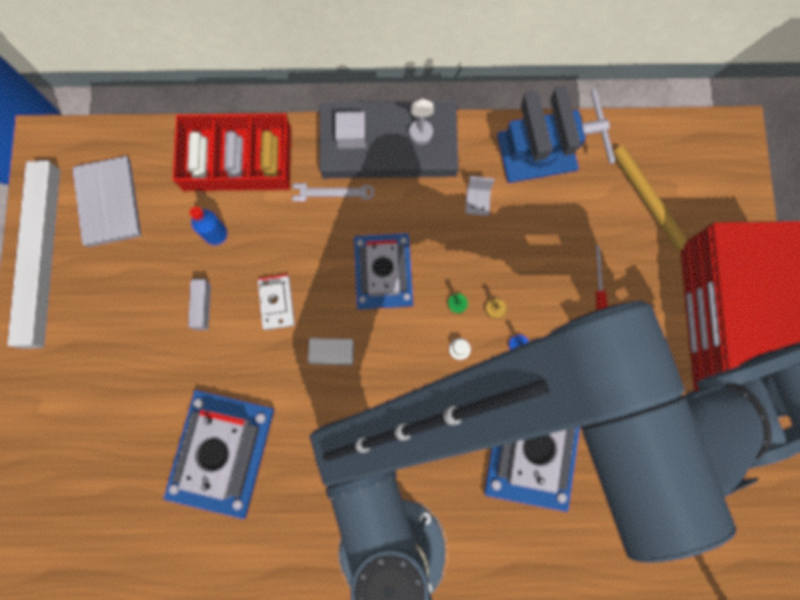

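View pics/scene.png

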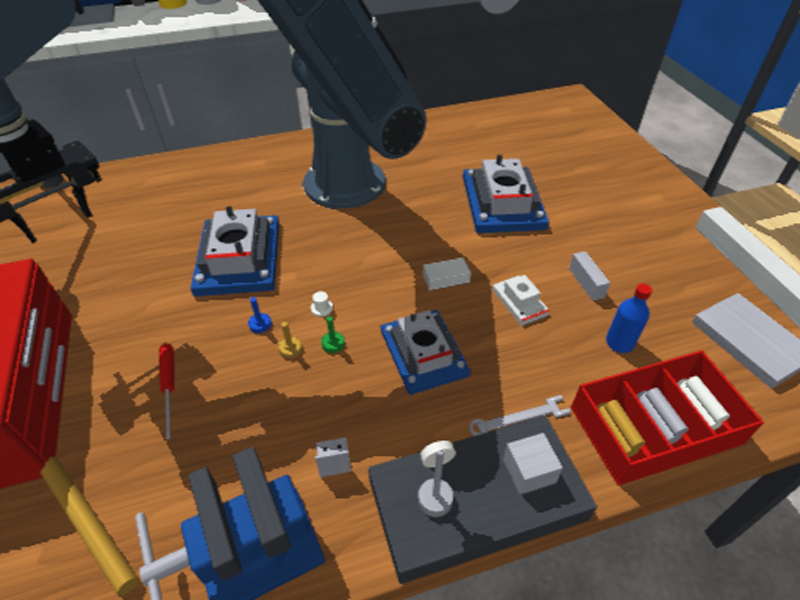

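Top view (800x600): lower candidates are at (383,270) small, (215,453) large and (535,465) large, so I choose the small middle one. The cover is at (275,302), with its red end up (+x). Gear look-alikes are green (457,302), yellow/brass (495,308) and blue (518,343), so I choose brass at (495,308), which is scene (290,342). I'll check that in a crop.

```bash
python3 - <<'E'
from h import *
z=np.load("scene.npz"); im=z["im"]
a=cv2.resize(im[180:250,150:310],(640,280),interpolation=cv2.INTER_CUBIC)
z=np.load("top.npz"); im=z["im"]; P=z["P"]
b=cv2.resize(im[140:240,150:350],(640,320),interpolation=cv2.INTER_CUBIC)
cv2.imwrite("pics/crop.png",np.vstack([a,b]))
def reg(x0,x1,y0,y1,z0,z1):
    for n in["top","scene"]:
        P=np.load(n+".npz")["P"]; m=(P[...,0]>x0)&(P[...,0]<x1)&(P[...,1]>y0)&(P[...,1]<y1)&(P[...,2]>z0)&(P[...,2]<z1)
        q=P[m]; print(n,len(q),q.mean(0).round(4),end=" ")
        if len(q)>4: print(cv2.minAreaRect(q[:,:2].astype(np.float32)))
        else: print()
print("lower face");reg(.48,.68,-.06,.1,.045,.058)
print("cover boss");reg(.42,.62,.15,.33,.036,.055)
print("cover flange");reg(.42,.62,.15,.33,.008,.055)
for n in["top","scene"]:
    P=np.load(n+".npz")["P"]; im=np.load(n+".npz")["im"].astype(int)
    m=(P[...,0]>.4)&(P[...,0]<.6)&(P[...,1]>-.33)&(P[...,1]<-.1)&(P[...,2]>.02)
    hsv=cv2.cvtColor(im.astype(np.uint8),cv2.COLOR_BGR2HSV)
    m2=m&(hsv[...,0]>18)&(hsv[...,0]<32)
    m2&=P[...,2]>.05;print(n,"brass",m2.sum(),P[m2].mean(0))
    m2=m&(hsv[...,0]>18)&(hsv[...,0]<32)&(P[...,2]<.03);
E
```

```text
lower face
top 470 [0.5764 0.0164 0.0524] ((0.5763760805130005, 0.022584600374102592), (0.11156991869211197, 0.07756152749061584), 2.3895556926727295)
scene 562 [0.5806 0.0152 0.0525] ((0.5760272741317749, 0.01626230776309967), (0.11316796392202377, 0.06522464752197266), 2.3371450901031494)
cover boss
top 218 [0.5121 0.2441 0.0448] ((0.5123185515403748, 0.2446250468492508), (0.05619700998067856, 0.04660654813051224), 7.643254280090332)
scene 223 [0.5147 0.2444 0.0438] ((0.5129384398460388, 0.24619168043136597), (0.05825752392411232, 0.04976852238178253), 8.394132614135742)
cover flange
top 641 [0.5086 0.2397 0.0261] ((0.5166893601417542, 0.23580309748649597), (0.19434475898742676, 0.16686229407787323), 0.47122326493263245)
scene 662 [0.5172 0.2357 0.0269] ((0.4836059808731079, 0.23267781734466553), (0.18468910455703735, 0.0950402021408081), 26.875282287597656)
top brass 15 [ 0.49005815 -0.22234699  0.0719369 ]
scene brass 32 [ 0.4958291  -0.21027945  0.06634797]
```

View pics/crop.png

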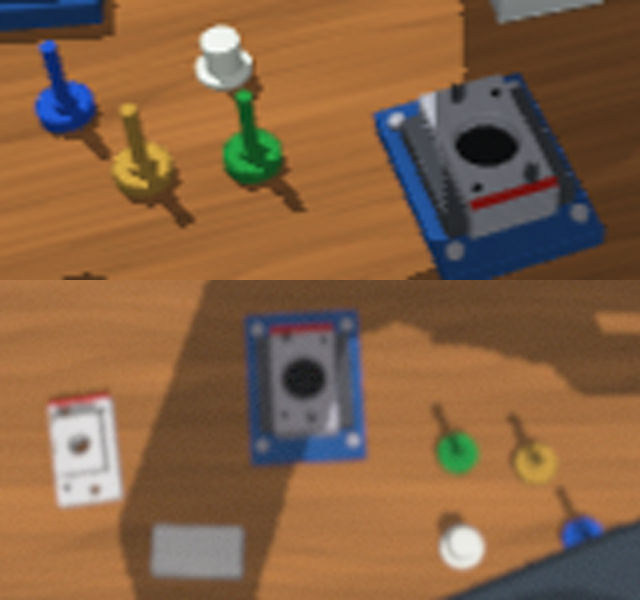

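The crop confirms brass as the middle-front gear, at scene-crop (140,165) and top-crop (535,462), with green on one side and blue on the other. The small lower half is the centre one. I'm moving the wrist camera over the brass gear.

```bash
python3 -m handwheel '[[0.02,0.033,0,0,0,0],[0.04,0.066,0,0,0,0],[0.06,0.1,0,0,0,0],[0.08,0.13,0,0,0,0],[0.1,0.16,0,0,0,0],[0.12,0.195,0,0,0,0],[0.14,0.23,0,0,0,0],[0.155,0.255,0,0,0,0]]'
python3 - <<'E'
from h import *
print(np.round(cams.calibration("wrist")["tool_from_camera"],3).tolist())
im,d,P,K,Rw,tw=cap("wrist"); cv2.imwrite("pics/w1.png",im); print(tw.round(3),K[0,0])
for q,z in [("gear",0),("shaft_top",.075)]:
    for r in models.tip_of(q,"wrist")[:4]: print(q,np.round(r["position"]),round(r["conf"],2),ray(r["position"],z,K,Rw,tw).round(4))
h=cv2.cvtColor(im,cv2.COLOR_BGR2HSV); m=(P[...,2]>.05)&(P[...,2]<.09)&(P[...,0]<.57)&(P[...,1]<-.1)
n,l,st,c=cv2.connectedComponentsWithStats(m.astype(np.uint8))
for i in range(1,n):
    if st[i,4]>15: q=l==i; print(st[i,4],c[i].round(),P[q].mean(0).round(4),np.median(h[q],0))
E
```

```text
time_s: 1.27
position: [0.4388, -0.2992, 0.2477]
tcp_rot: [[0.891, 0.454, 0.0], [0.454, -0.891, 0.001], [0.001, -0.001, -1.0]]
force: [-0.0, -0.6, -0.1]
opening: 1.006
grasp_force: 0.0
[[0.0, -0.953, -0.302, 0.084], [1.0, 0.0, 0.0, 0.001], [-0.0, -0.302, 0.953, -0.138], [0.0, 0.0, 0.0, 1.0]]
[ 0.514 -0.262  0.386] 288.25682513891684
gear [168.  58.] 0.68 [ 0.5072 -0.1437  0.    ]
gear [224. 102.] 0.57 [ 0.4924 -0.2269  0.    ]
shaft_top [147.  51.] 0.88 [ 0.5055 -0.1455  0.075 ]
shaft_top [217. 104.] 0.68 [ 0.4911 -0.2275  0.075 ]
shaft_top [221. 183.] 0.68 [ 0.4163 -0.2675  0.075 ]
227 [149.  54.] [ 0.5039 -0.1466  0.0702] [ 67. 143. 127.]
138 [216. 102.] [ 0.492  -0.2257  0.0732] [ 21. 125. 179.]
141 [224. 184.] [ 0.4149 -0.2711  0.0701] [115. 132. 153.]
25 [509. 238.] [ 0.5097 -0.6281  0.0516] [  1. 185. 100.]
3145 [193. 315.] [ 0.2267 -0.3122  0.0648] [123.  15. 101.]
```

View pics/w1.png

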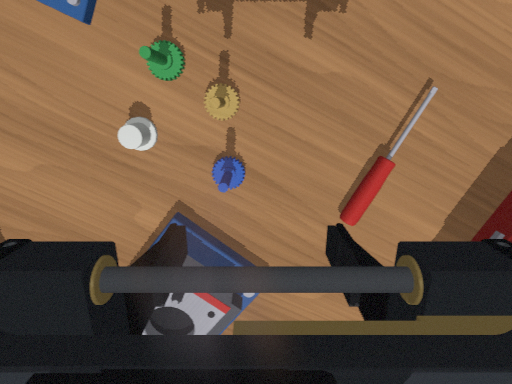

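The wrist view shows brass at (217,103), green at (150,52), blue at (222,184) and the white bush at (135,133). Brass stands at (0.492,-0.227).

```bash
python3 -m handwheel '[[0.014,0.019,-0.025,0,0,0],[0.028,0.038,-0.05,0,0,0],[0.042,0.057,-0.08,0,0,0],[0.054,0.0755,-0.105,0,0,0],[0.054,0.0755,-0.128,0,0,0],[0.054,0.0755,-0.128,0,0,0],[0.054,0.0755,-0.128,0,0,0],[0.054,0.0755,-0.128,0,0,0]]' 0.2
python3 - <<'E'
from h import *
im,d,P,K,Rw,tw=cap("wrist"); 
print(bot.read_state()["position"])
for q,z in [("gear",0),("shaft_top",.075)]:
    for r in models.tip_of(q,"wrist")[:4]: print(q,np.round(r["position"]),round(r["conf"],2),ray(r["position"],z,K,Rw,tw).round(4))
h=cv2.cvtColor(im,cv2.COLOR_BGR2HSV); m=(P[...,2]>.05)&(P[...,2]<.09)&(P[...,0]>.45)&(P[...,0]<.55)&(P[...,1]<-.1)
n,l,st,c=cv2.connectedComponentsWithStats(m.astype(np.uint8))
for i in range(1,n):
    if st[i,4]>15: q=l==i; print(st[i,4],c[i].round(),P[q].mean(0).round(4),P[q&(P[...,2]>.072)].mean(0).round(4),np.median(h[q],0))
E
```

```text
time_s: 2.08
position: [0.4924, -0.2286, 0.1205]
tcp_rot: [[0.892, 0.451, 0.002], [0.451, -0.892, -0.002], [0.001, 0.002, -1.0]]
force: [0.2, 0.4, 0.5]
opening: 0.608
grasp_force: 0.0
[ 0.49262704 -0.22868086  0.12099437]
gear [253. 197.] 0.95 [ 0.4879 -0.229   0.    ]
gear [178. 137.] 0.91 [ 0.5073 -0.144   0.    ]
gear [258. 275.] 0.89 [ 0.413  -0.2719  0.    ]
shaft_top [258. 330.] 0.94 [ 0.4128 -0.2715  0.075 ]
shaft_top [254. 226.] 0.93 [ 0.4918 -0.2283  0.075 ]
shaft_top [144. 156.] 0.57 [ 0.5038 -0.1431  0.075 ]
489 [151. 154.] [ 0.5057 -0.1456  0.0701] [ 0.5045 -0.1446  0.0757] [ 62. 120. 103.]
406 [250. 218.] [ 0.4937 -0.2237  0.0699] [ 0.4923 -0.2243  0.0757] [ 20. 125. 155.]
```

```bash
python3 -m handwheel '[[0,0.001,-0.018,0,0,0],[0,0.001,-0.036,0,0,0],[0,0.001,-0.053,0,0,0],[0,0.001,-0.053,0,0,0],[0,0.001,-0.053,0,0,0],[0,0.001,-0.053,0,0,0],[0,0.001,-0.053,0,0,0],[0,0.001,-0.053,0,0,0]]'
python3 -m handwheel '[[0,0,0,0,0,0],[0,0,0,0,0,0],[0,0,0,0,0,0],[0,0,0,0,0,0],[0,0,0,0,0,0],[0,0,0,0,0,0],[0,0,0,0,0,0],[0,0,0,0,0,0]]' -1
```

```text
time_s: 2.9
position: [0.4926, -0.2263, 0.0678]
tcp_rot: [[0.892, 0.453, 0.002], [0.453, -0.892, -0.001], [0.001, 0.002, -1.0]]
force: [0.1, 1.5, 0.1]
opening: 0.601
grasp_force: 0.0
time_s: 3.57
position: [0.4917, -0.2255, 0.0663]
tcp_rot: [[0.892, 0.453, -0.001], [0.453, -0.892, 0.001], [-0.0, -0.001, -1.0]]
force: [-0.1, 0.2, -1.7]
opening: 0.127
grasp_force: 29.9
```

```bash
python3 -m handwheel '[[0,0,0.03,0,0,0],[0,0,0.07,0,0,0],[0,0.01,0.11,0,0,0],[0.01,0.04,0.135,0,0,-0.04],[0.02,0.075,0.135,0,0,-0.08],[0.03,0.115,0.135,0,0,-0.12],[0.04,0.15,0.135,0,0,-0.16],[0.05,0.185,0.135,0,0,-0.214]]'
python3 -m handwheel '[[0.01,0.02,0,0,0,0],[0.01,0.02,0,0,0,0],[0.01,0.02,0,0,0,0],[0.01,0.02,0,0,0,0],[0.01,0.02,0,0,0,0],[0.01,0.02,0,0,0,0],[0.01,0.02,0,0,0,0],[0.01,0.02,0,0,0,0]]'
cat > look.py <<'E'
from h import *
im,d,P,K,Rw,tw=cap("wrist"); cv2.imwrite("pics/w.png",im); np.savez("w.npz",im=im,P=P)
s=bot.read_state(); print(s["position"].round(4) if hasattr(s["position"],"round") else s["position"],np.round(s["force"],1))
for q,z in [("split_face",.052),("pocket_floor",.038),("dowel_a",.07),("dowel_b",.07),("shaft_top",.2)]:
    for r in models.tip_of(q,"wrist")[:3]: print(q,np.round(r["position"],1),round(r["conf"],2),ray(r["position"],z,K,Rw,tw).round(4))
m=(P[...,0]>.48)&(P[...,0]<.68)&(P[...,1]>-.06)&(P[...,1]<.1)&(P[...,2]>.045)&(P[...,2]<.058)
if m.sum()>50: print(m.sum(),P[m].mean(0),cv2.minAreaRect(P[m][:,:2].astype(np.float32)))
E
python3 look.py
```

```text
time_s: 4.23
position: [0.5417, -0.0389, 0.2016]
tcp_rot: [[0.999, 0.037, -0.0], [0.037, -0.999, 0.0], [-0.0, -0.0, -1.0]]
force: [-0.3, -0.1, -2.1]
opening: 0.128
grasp_force: 29.9
time_s: 4.9
position: [0.5518, -0.0216, 0.2015]
tcp_rot: [[0.999, 0.04, -0.0], [0.04, -0.999, -0.0], [-0.0, 0.0, -1.0]]
force: [-0.7, 1.3, -1.7]
opening: 0.129
grasp_force: 29.9
[ 0.5518 -0.0215  0.2016] [-0.3  0.4 -2.3]
split_face [221.7 160.5] 0.94 [0.5751 0.0136 0.052 ]
dowel_a [197.8 119.7] 0.96 [0.6158 0.0335 0.07  ]
dowel_a [224.1 207. ] 0.81 [0.5317 0.009  0.07  ]
dowel_b [197.8 119.7] 0.96 [0.6158 0.0335 0.07  ]
dowel_b [224.1 207. ] 0.81 [0.5317 0.009  0.07  ]
shaft_top [258.5 273.4] 0.77 [ 0.5429 -0.0239  0.2   ]
shaft_top [472.5 315.4] 0.76 [ 0.5194 -0.1511  0.2   ]
shaft_top [375.6 241.4] 0.55 [ 0.5653 -0.086   0.2   ]
4681 [0.58404779 0.01635725 0.05302009] ((0.5761337876319885, 0.014198234304785728), (0.10974610596895218, 0.06414201855659485), 2.572406530380249)
```

View pics/w.png

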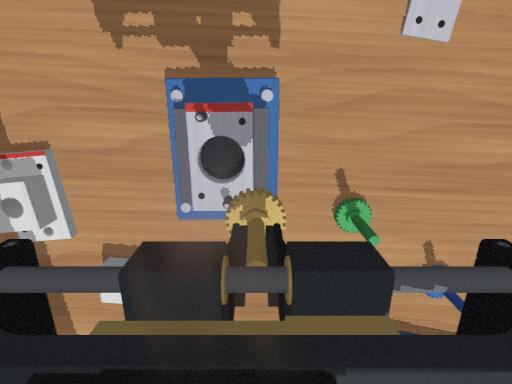

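```bash
python3 - <<'E'
from h import *
im,d,P,K,Rw,tw=cap("wrist"); s=bot.read_state(); p=np.array(s["position"]); R=np.array(s["tcp_rot"])
zb=p[2]-.066
for q,z in [("gear",zb),("shaft_top",zb+.075),("pocket_floor",.038),("lower",0)]:
    for r in models.tip_of(q,"wrist")[:3]: print(q,np.round(r["position"],1),round(r["conf"],2),ray(r["position"],z,K,Rw,tw).round(4),"tool",(R.T@(ray(r["position"],z,K,Rw,tw)-p)).round(4))
h=cv2.cvtColor(im,cv2.COLOR_BGR2HSV)
m=(h[...,0]>17)&(h[...,0]<32)&(h[...,1]>90)&(abs(P[...,2]-zb-.006)<.012)
q=P[m]; print("z",np.percentile(q[:,2],[5,25,50,75,95]).round(4))
for lo in [.007]:
    t=q[q[:,2]>zb+lo]; print(len(t),cv2.minEnclosingCircle(t[:,:2].astype(np.float32)),cv2.minAreaRect(t[:,:2].astype(np.float32)))
# pocket ellipse: dark pixels amid the face
g=im.max(2); u,v=221,158; sub=np.zeros_like(g); sub[130:190,195:250]=(g[130:190,195:250]<70)
n,l,st,c=cv2.connectedComponentsWithStats(sub); i=l[v,u]; cs=cv2.findContours((l==i).astype(np.uint8),0,1)[0][0]
e=cv2.fitEllipse(cs); print(st[i],e)
print(ray(np.array(e[0]),.052,K,Rw,tw))
rim=np.array([ray(x[0],.052,K,Rw,tw)[:2] for x in cs]); print(cv2.minEnclosingCircle(rim.astype(np.float32)),rim.min(0),rim.max(0))
E
```

```text
gear [256.3 214.7] 0.94 [ 0.5519 -0.0215  0.1356] tool [-0.0001  0.0008  0.066 ]
gear [352.4 213.2] 0.79 [ 0.5561 -0.0947  0.1356] tool [0.0011 0.074  0.066 ]
gear [434.8 280.1] 0.53 [ 0.4999 -0.171   0.1356] tool [-0.0582  0.1479  0.066 ]
shaft_top [473.9 318.1] 0.74 [ 0.5268 -0.1416  0.2106] tool [-0.0302  0.1197 -0.009 ]
shaft_top [257.6 274.4] 0.73 [ 0.5494 -0.0222  0.2106] tool [-0.0026  0.0014 -0.009 ]
shaft_top [375.  241.6] 0.7 [ 0.5707 -0.0798  0.2106] tool [ 0.0163  0.0598 -0.009 ]
pocket_floor [222.  154.5] 0.72 [0.5787 0.0158 0.038 ] tool [ 0.0283 -0.0354  0.1636]
pocket_floor [ 57.8 226.9] 0.27 [0.4873 0.2028 0.038 ] tool [-0.0553 -0.2261  0.1636]
lower [226.8 152.3] 0.78 [0.5744 0.0143 0.    ] tool [ 0.0239 -0.0341  0.2016]
lower [201.2 116.5] 0.62 [0.6144 0.044  0.    ] tool [ 0.0651 -0.0621  0.2016]
z [0.1421 0.148  0.1486 0.1492 0.1501]
1367 ((0.5527851581573486, -0.021008972078561783), 0.022253960371017456) ((0.5591071248054504, -0.020008748397231102), (0.03132177144289017, 0.04355574771761894), 9.134195327758789)
[ 201  136   44   43 1452] ((222.63070678710938, 157.39759826660156), (40.448265075683594, 43.848751068115234), 125.51942443847656)
[0.57842512 0.01354433 0.052     ]
((0.5779909491539001, 0.013335395604372025), 0.022518787533044815) [ 0.55671832 -0.00819478] [0.59976737 0.03535623]
```

```bash
python3 -m handwheel '[[0.012,0.018,0,0,0,0],[0.024,0.0365,0,0,0,0],[0.024,0.0365,-0.02,0,0,0],[0.024,0.0365,-0.04,0,0,0],[0.024,0.0365,-0.06,0,0,0],[0.024,0.0365,-0.074,0,0,0],[0.024,0.0365,-0.074,0,0,0],[0.024,0.0365,-0.074,0,0,0]]'
python3 -m handwheel '[[0,0,0,0,0,0],[0,0,0,0,0,0],[0,0,0,0,0,0],[0,0,0,0,0,0],[0,0,0,0,0,0],[0,0,0,0,0,0],[0,0,0,0,0,0],[0,0,0,0,0,0]]'
python3 look.py
python3 - <<'E'
from h import *
im,d,P,K,Rw,tw=cap("wrist"); s=bot.read_state(); p=np.array(s["position"]); R=np.array(s["tcp_rot"])
zb=p[2]-.065
for r in models.tip_of("gear","wrist")[:2]: print(np.round(r["position"],1),round(r["conf"],2),ray(r["position"],zb,K,Rw,tw).round(4))
h=cv2.cvtColor(im,cv2.COLOR_BGR2HSV)
m=(h[...,0]>17)&(h[...,0]<32)&(h[...,1]>90)&(abs(P[...,2]-zb-.012)<.004)
q=P[m]; print(len(q),np.median(q,0),cv2.minEnclosingCircle(q[:,:2].astype(np.float32)))
cv2.imwrite("pics/w2.png",cv2.resize(im[100:340,130:390],(780,720))[:600])
E
```

```text
time_s: 6.12
position: [0.5755, 0.0159, 0.1269]
tcp_rot: [[0.999, 0.042, -0.002], [0.042, -0.999, 0.0], [-0.002, -0.0, -1.0]]
force: [0.3, 1.2, -2.0]
opening: 0.128
grasp_force: 29.9
time_s: 6.78
position: [0.576, 0.0158, 0.1276]
tcp_rot: [[0.999, 0.042, 0.0], [0.042, -0.999, -0.0], [0.0, 0.0, -1.0]]
force: [0.8, 0.2, -0.8]
opening: 0.125
grasp_force: 29.9
[0.5759 0.0157 0.1275] [ 0.2  0.1 -1.9]
split_face [258.4 193.4] 0.68 [0.5899 0.014  0.052 ]
pocket_floor [256.5 204.5] 0.96 [0.5755 0.0148 0.038 ]
dowel_a [237.1 162.4] 0.55 [0.6177 0.0301 0.07  ]
dowel_b [237.1 162.4] 0.55 [0.6177 0.0301 0.07  ]
shaft_top [452.1 314.3] 0.79 [ 0.6053 -0.0379  0.2   ]
shaft_top [258.2 272.4] 0.68 [0.6164 0.0164 0.2   ]
5165 [0.60419943 0.01466185 0.05301621] ((0.589198112487793, 0.014833437278866768), (0.08436758071184158, 0.06421473622322083), 2.473395347595215)
[404.8 260.6] 0.87 [ 0.5416 -0.1054  0.0625]
[256.5 215. ] 0.81 [0.576  0.0149 0.0625]
1286 [0.58624726 0.01652236 0.07461893] ((0.5436615347862244, -0.05639874190092087), 0.1009664386510849)
```

View pics/w2.png

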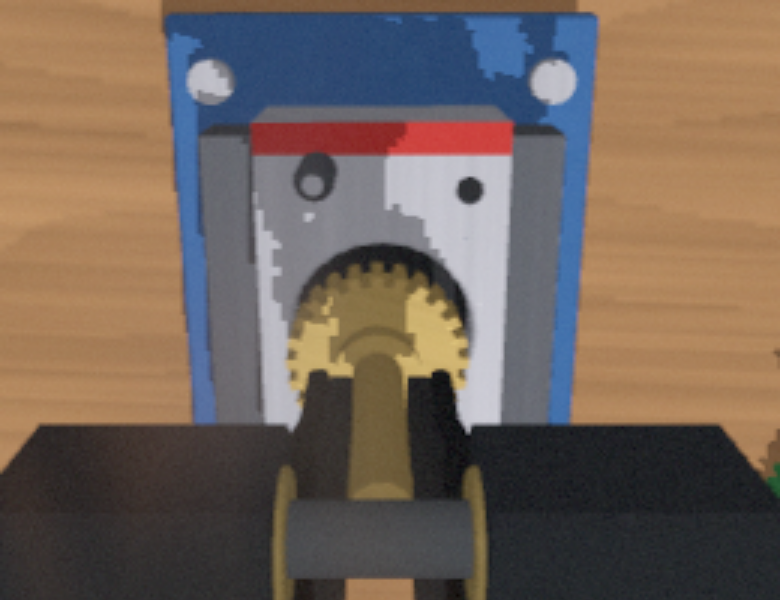

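The crop shows the gear (380,350) hovering concentric over the pocket (383,330), with dowel A at (313,180) and the red stripe clear of it. I'm lowering it.

```bash
python3 -m handwheel '[[0,-0.0005,-0.004,0,0,0],[0,-0.0005,-0.008,0,0,0],[0,-0.0005,-0.012,0,0,0],[0,-0.0005,-0.016,0,0,0],[0,-0.0005,-0.019,0,0,0],[0,-0.0005,-0.022,0,0,0],[0,-0.0005,-0.0235,0,0,0],[0,-0.0005,-0.0235,0,0,0]]'
python3 -c "
from rig import bot
s=bot.read_state();print(s['position'],s['force'],s['moment'])"
```

```text
time_s: 7.85
position: [0.5759, 0.0154, 0.1041]
tcp_rot: [[0.999, 0.042, -0.0], [0.042, -0.999, 0.0], [-0.0, -0.0, -1.0]]
force: [-0.2, 0.8, -1.5]
opening: 0.126
grasp_force: 29.9
[0.57592495 0.01536465 0.10410692] [-0.2163412   0.78393283 -1.5419656 ] [0.00086991 0.10077015 0.03321456]
```

In the pocket with no contact yet; I'll creep down to touch.

```bash
python3 -m handwheel '[[0,0,-0.0005,0,0,0],[0,0,-0.001,0,0,0],[0,0,-0.0015,0,0,0],[0,0,-0.002,0,0,0],[0,0,-0.002,0,0,0],[0,0,-0.002,0,0,0],[0,0,-0.002,0,0,0],[0,0,-0.002,0,0,0]]'
```

```text
time_s: 8.52
position: [0.576, 0.0156, 0.1039]
tcp_rot: [[0.999, 0.042, 0.001], [0.042, -0.999, 0.0], [0.001, -0.0, -1.0]]
force: [-2.9, 2.3, 10.6]
opening: 0.124
grasp_force: 29.9
```

```bash
python3 -m handwheel '[[0,0,0.0015,0,0,0],[0,0,0.0015,0,0,0],[0,0,0.0015,0,0,0],[0,0,0.0015,0,0,0],[0,0,0.0015,0,0,0],[0,0,0.0015,0,0,0],[0,0,0.0015,0,0,0],[0,0,0.02,0,0,0]]' 0.3
python3 -m handwheel '[[0,0,0.03,0,0,0],[0,0,0.06,0,0,0],[0,0.01,0.09,0,0,0],[-0.01,0.04,0.11,0,0,0.0],[-0.02,0.08,0.11,0,0,0],[-0.03,0.11,0.11,0,0,0.02],[-0.035,0.14,0.11,0,0,0.04],[-0.04,0.17,0.11,0,0,0.05]]' 1
python3 - <<'E'
from h import *
im,d,P,K,Rw,tw=cap("wrist"); s=bot.read_state(); p=np.array(s["position"]); print(p,np.round(s["tcp_rot"],3).tolist())
np.savez("c.npz",im=im,P=P)
for q,z in [("cover",0),("cover_hole_a",.014),("split_face",.052),("shaft_top",.113),("gear",.038)]:
    for r in models.tip_of(q,"wrist")[:3]: print(q,np.round(r["position"],1),round(r["conf"],2),ray(r["position"],z,K,Rw,tw).round(4))
def rect(a,b,c,d,e,f):
    m=(P[...,0]>a)&(P[...,0]<b)&(P[...,1]>c)&(P[...,1]<d)&(P[...,2]>e)&(P[...,2]<f)
    n,l,st,cc=cv2.connectedComponentsWithStats(m.astype(np.uint8)); i=1+st[1:,4].argmax(); q=P[l==i]
    print(len(q),q.mean(0).round(4),cv2.minAreaRect(q[:,:2].astype(np.float32)))
rect(.42,.62,.15,.33,.038,.052); rect(.42,.62,.15,.33,.008,.052); rect(.42,.62,.15,.33,.009,.02)
cv2.imwrite("pics/w3.png",im)
E
```

```text
time_s: 9.18
position: [0.5736, 0.0155, 0.1192]
tcp_rot: [[0.999, 0.042, -0.007], [0.042, -0.999, 0.001], [-0.007, -0.001, -1.0]]
force: [0.7, -0.1, 0.1]
opening: 0.615
grasp_force: 0.0
time_s: 9.85
position: [0.5351, 0.1866, 0.2323]
tcp_rot: [[0.99, 0.143, 0.0], [0.143, -0.99, -0.0], [0.0, 0.0, -1.0]]
force: [0.3, 0.1, 0.5]
opening: 0.995
grasp_force: 0.0
[0.53381989 0.19174281 0.23224981] [[0.989, 0.146, -0.001], [0.146, -0.989, 0.004], [-0.0, -0.004, -1.0]]
cover [206.9 178.7] 0.76 [0.509  0.2483 0.    ]
cover_hole_a [218.4 205.8] 0.73 [0.4784 0.228  0.014 ]
cover_hole_a [193.5 145.1] 0.66 [0.5537 0.2668 0.014 ]
cover_hole_a [ 87.1 164.5] 0.57 [0.51   0.3977 0.014 ]
split_face [219.7 203.8] 0.74 [0.496  0.2236 0.052 ]
shaft_top [450.5 178.6] 0.75 [0.5746 0.01   0.113 ]
gear [408.3 159.6] 0.66 [0.577 0.012 0.038]
gear [488.7 221.6] 0.61 [ 0.5152 -0.1113  0.038 ]
gear [414.5 125.2] 0.52 [0.6161 0.017  0.038 ]
1577 [0.5134 0.2434 0.0448] ((0.512044370174408, 0.24366848170757294), (0.05693317577242851, 0.04637739062309265), 7.493850231170654)
4031 [0.5191 0.2417 0.0277] ((0.512130618095398, 0.24370640516281128), (0.110381580889225, 0.0643516480922699), 7.25550651550293)
2095 [0.5233 0.2404 0.0151] ((0.5120817422866821, 0.24370017647743225), (0.1102830022573471, 0.0643516480922699), 7.25550651550293)
```

View pics/w3.png

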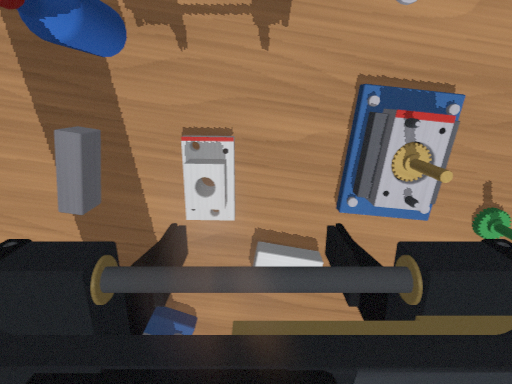

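The wrist view shows the gear standing in the pocket at (410,160) with its shaft up. The cover is at (207,180), red end up, with softjaw (78,170) and billet (288,255) clear of it. I'm hovering over the cover.

```bash
python3 -m handwheel '[[-0.008,0.019,-0.02,0,0,-0.006],[-0.016,0.038,-0.05,0,0,-0.006],[-0.024,0.058,-0.08,0,0,-0.006],[-0.024,0.058,-0.112,0,0,-0.006],[-0.024,0.058,-0.112,0,0,-0.006],[-0.024,0.058,-0.112,0,0,-0.006],[-0.024,0.058,-0.112,0,0,-0.006],[-0.024,0.058,-0.112,0,0,-0.006]]'
python3 -m handwheel '[[0,0,0,0,0,0],[0,0,0,0,0,0],[0,0,0,0,0,0],[0,0,0,0,0,0],[0,0,0,0,0,0],[0,0,0,0,0,0],[0,0,0,0,0,0],[0,0,0,0,0,0]]'
python3 - <<'E'
from h import *
im,d,P,K,Rw,tw=cap("wrist"); s=bot.read_state(); p=np.array(s["position"]); print(p)
def rect(a,b,c,d,e,f):
    m=(P[...,0]>a)&(P[...,0]<b)&(P[...,1]>c)&(P[...,1]<d)&(P[...,2]>e)&(P[...,2]<f)
    n,l,st,cc=cv2.connectedComponentsWithStats(m.astype(np.uint8)); i=1+st[1:,4].argmax(); q=P[l==i]
    print(len(q),q.mean(0).round(4),cv2.minAreaRect(q[:,:2].astype(np.float32)))
rect(.42,.62,.15,.33,.038,.052); rect(.42,.62,.15,.33,.009,.02)
E
```

```text
time_s: 10.82
position: [0.5141, 0.2426, 0.1221]
tcp_rot: [[0.992, 0.128, 0.004], [0.128, -0.992, 0.001], [0.004, -0.0, -1.0]]
force: [0.6, 0.2, 0.5]
opening: 1.002
grasp_force: 0.0
time_s: 11.48
position: [0.5119, 0.2433, 0.12]
tcp_rot: [[0.992, 0.13, -0.0], [0.13, -0.992, -0.0], [-0.0, 0.0, -1.0]]
force: [-0.4, 0.1, 0.6]
opening: 1.003
grasp_force: 0.0
[0.51190656 0.24328509 0.11996337]
3384 [0.5141 0.2441 0.0448] ((0.5124025344848633, 0.2439197599887848), (0.056473903357982635, 0.04604460299015045), 7.568540573120117)
4073 [0.5261 0.245  0.0151] ((0.5121180415153503, 0.24385809898376465), (0.11055057495832443, 0.06411834061145782), 7.4636616706848145)
```

```bash
python3 -m handwheel '[[0,0.0005,-0.02,0,0,0],[0,0.0005,-0.04,0,0,0],[0,0.0005,-0.06,0,0,0],[0,0.0005,-0.072,0,0,0],[0,0.0005,-0.076,0,0,0],[0,0.0005,-0.076,0,0,0],[0,0.0005,-0.076,0,0,0],[0,0.0005,-0.076,0,0,0]]'
python3 -m handwheel '[[0,0,0,0,0,0],[0,0,0,0,0,0],[0,0,0,0,0,0],[0,0,0,0,0,0],[0,0,0,0,0,0],[0,0,0,0,0,0],[0,0,0,0,0,0],[0,0,0,0,0,0]]' -1
```

```text
time_s: 12.2
position: [0.5127, 0.244, 0.045]
tcp_rot: [[0.992, 0.13, 0.002], [0.13, -0.992, 0.0], [0.002, -0.0, -1.0]]
force: [-0.6, -0.2, 0.5]
opening: 1.002
grasp_force: 0.0
time_s: 12.87
position: [0.5119, 0.2439, 0.0441]
tcp_rot: [[0.992, 0.129, -0.0], [0.129, -0.992, 0.0], [-0.0, -0.0, -1.0]]
force: [-0.2, 0.6, -0.2]
opening: 0.528
grasp_force: 30.0
```

```bash
python3 -m handwheel '[[0,0,0.02,0,0,0],[0,0,0.06,0,0,0],[0,0,0.10,0,0,0],[0,0,0.13,0,0,0],[0,0,0.155,0,0,0],[0.01,-0.02,0.155,0,0,-0.02],[0.02,-0.05,0.155,0,0,-0.043],[0.02,-0.08,0.155,0,0,-0.043]]'
python3 -m handwheel '[[0,0,0,0,0,0],[0,0,0,0,0,0],[0,0,0,0,0,0],[0,0,0,0,0,0],[0,0,0,0,0,0],[0,0,0,0,0,0],[0,0,0,0,0,0],[0,0,0,0,0,0]]'
python3 - <<'E'
from h import *
def ana(P,im):
    def sel(e,f): return (P[...,0]>.48)&(P[...,0]<.68)&(P[...,1]>-.06)&(P[...,1]<.1)&(P[...,2]>e)&(P[...,2]<f)
    m=sel(.047,.058); n,l,st,cc=cv2.connectedComponentsWithStats(m.astype(np.uint8)); i=1+st[1:,4].argmax(); q=P[l==i]
    print(len(q),cv2.minAreaRect(q[:,:2].astype(np.float32)))
    m=sel(.066,.078); n,l,st,cc=cv2.connectedComponentsWithStats(m.astype(np.uint8))
    for i in range(1,n):
        if st[i,4]>3: print(st[i,4],cc[i].round(),P[l==i].mean(0).round(4))
z=np.load("c.npz"); ana(z["P"],z["im"])
im,d,P,K,Rw,tw=cap("wrist"); s=bot.read_state(); print(s["position"],np.round(s["tcp_rot"],3).tolist(),s["force"]); ana(P,im)
for q,z in [("dowel_a",.07),("shaft_top",.113),("split_face",.052),("cover_hole_a",s["position"][2]-.044+.014)]:
    for r in models.tip_of(q,"wrist")[:3]: print(q,np.round(r["position"],1),round(r["conf"],2),ray(r["position"],z,K,Rw,tw).round(4))
cv2.imwrite("pics/w4.png",im)
E
```

```text
time_s: 13.53
position: [0.5337, 0.1634, 0.1993]
tcp_rot: [[0.999, 0.044, 0.004], [0.044, -0.999, -0.0], [0.004, 0.0, -1.0]]
force: [0.3, -0.8, -4.8]
opening: 0.526
grasp_force: 30.0
time_s: 14.2
position: [0.5318, 0.1643, 0.199]
tcp_rot: [[0.999, 0.045, -0.0], [0.045, -0.999, 0.0], [-0.0, -0.0, -1.0]]
force: [-0.4, -0.9, -4.3]
opening: 0.527
grasp_force: 30.0
5119 ((0.5761423707008362, 0.014227291569113731), (0.11004353314638138, 0.0657975897192955), 2.5712976455688477)
55 [415. 123.] [0.6185 0.0342 0.0686]
79 [418. 165.] [0.5774 0.0192 0.0719]
42 [414. 203.] [0.5343 0.0086 0.0685]
[0.53189018 0.16414301 0.19906152] [[0.999, 0.045, 0.0], [0.045, -0.999, -0.0], [0.0, 0.0, -1.0]] [-1.11970134 -0.83560215 -3.82900908]
6602 ((0.576245129108429, 0.014021424576640129), (0.10917073488235474, 0.06613224744796753), 2.430119276046753)
69 [405. 103.] [0.6185 0.0342 0.0684]
92 [414. 150.] [0.5775 0.0194 0.0722]
58 [414. 194.] [0.5343 0.0082 0.0684]
dowel_a [409.2 104.7] 0.68 [0.6172 0.0313 0.07  ]
shaft_top [449. 163.] 0.6 [0.5745 0.0127 0.113 ]
cover_hole_a [230.4 166.3] 0.84 [0.5769 0.1811 0.1691]
```

View pics/w4.png

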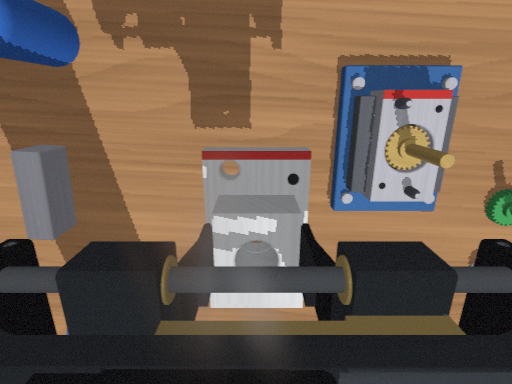

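The cover is held square with hole A at (231,168) and its red end forward. The lower half with gear and dowels is clear at (405,150). Next is the cover's offset in the grip.

```bash
python3 - <<'E'
from h import *
im,d,P,K,Rw,tw=cap("wrist"); s=bot.read_state(); p=np.array(s["position"])
zu=p[2]-.044
for lo,hi in [(.010,.020),(.040,.049)]:
    m=(P[...,2]>zu+lo)&(P[...,2]<zu+hi)&(abs(P[...,0]-p[0])<.08)&(abs(P[...,1]-p[1])<.038)
    n,l,st,cc=cv2.connectedComponentsWithStats(m.astype(np.uint8)); i=1+st[1:,4].argmax(); q=P[l==i]
    print(len(q),np.median(q[:,2]),cv2.minAreaRect(q[:,:2].astype(np.float32)),q.max(0),q.min(0))
    if lo<.02:
        c,(w,h),a=cv2.minAreaRect(q[:,:2].astype(np.float32))
        f=q[q[:,0]>p[0]+.035]; print("front",f[:,0].max(),np.percentile(f[:,1],[.5,99.5]))
print(p, s["tcp_rot"])
# hole A by dark/orange blob: hole boundary via missing flange depth
m=((P[...,2]>zu+.010)&(P[...,2]<zu+.020)).astype(np.uint8)[150:200,205:262]
cs,_=cv2.findContours(1-m,cv2.RETR_LIST,cv2.CHAIN_APPROX_NONE)
for c in cs:
    if 40<cv2.contourArea(c)<900:
        e=cv2.fitEllipse(c); px=np.array(e[0])+[205,150]; print(px,e[1],ray(px,np.median(q[:,2])-.030,K,Rw,tw))
E
```

```text
5299 0.1701582508827803 ((0.5637507438659668, 0.16444969177246094), (0.04785885661840439, 0.06416551023721695), 2.6306958198547363) [0.58877672 0.19727779 0.17506303] [0.53851923 0.13171117 0.16510123]
front 0.5887767205172149 [0.13338083 0.19679926]
4389 0.2000581613297194 ((0.5442836880683899, 0.16354194283485413), (0.03341022878885269, 0.06687664985656738), 2.75002121925354) [0.5618661  0.19691423 0.20404228] [0.52708224 0.13008025 0.19508281]
[0.53196242 0.16378002 0.19907776] [[ 9.99040285e-01  4.38007328e-02  6.54826388e-05]
 [ 4.38007314e-02 -9.99040287e-01  2.18820822e-05]
 [ 6.63782455e-05 -1.89928942e-05 -9.99999998e-01]]
[239.93312073 198.16271591] (2.29687237739563, 42.885101318359375) [0.55756384 0.17435354 0.17005816]
[230.06118011 169.15667534] (16.265735626220703, 18.602169036865234) [0.57554303 0.18071182 0.17005816]
```

```bash
python3 -m handwheel '[[0.01,-0.034,0,0,0,0],[0.02,-0.068,0,0,0,0],[0.03,-0.1,0,0,0,0],[0.04,-0.13,0,0,0,0],[0.0434,-0.149,0,0,0,0],[0.0434,-0.149,0,0,0,0],[0.0434,-0.149,0,0,0,0],[0.0434,-0.149,0,0,0,0]]'
python3 -m handwheel '[[0,0,-0.01,0,0,0],[0,0,-0.02,0,0,0],[0,0,-0.03,0,0,0],[0,0,-0.04,0,0,0],[0,0,-0.05,0,0,0],[0,0,-0.06,0,0,0],[0,0,-0.06,0,0,0],[0,0,-0.06,0,0,0]]'
python3 - <<'E'
from h import *
im,d,P,K,Rw,tw=cap("wrist"); s=bot.read_state(); p=np.array(s["position"]); print(p,s["tcp_rot"][:,0] if hasattr(s["tcp_rot"],"shape") else s["tcp_rot"],s["force"])
for q,z in [("shaft_top",.113),("cover_hole_a",p[2]-.03)]:
    for r in models.tip_of(q,"wrist")[:3]: print(q,np.round(r["position"],1),round(r["conf"],2),ray(r["position"],z,K,Rw,tw).round(4))
cv2.imwrite("pics/w5.png",cv2.resize(im[60:330,130:390],(780,810))[:600])
E
```

```text
time_s: 15.17
position: [0.5748, 0.0151, 0.1988]
tcp_rot: [[0.999, 0.043, -0.001], [0.043, -0.999, 0.001], [-0.001, -0.001, -1.0]]
force: [-0.4, 0.2, -3.7]
opening: 0.53
grasp_force: 30.0
time_s: 15.83
position: [0.5748, 0.0149, 0.138]
tcp_rot: [[0.999, 0.044, -0.002], [0.044, -0.999, 0.0], [-0.002, -0.0, -1.0]]
force: [-0.0, -0.3, -5.2]
opening: 0.53
grasp_force: 30.0
[0.5754164  0.01475623 0.13868969] [ 9.99041797e-01  4.37643013e-02 -4.17382707e-04] [-0.08836875  0.31736416 -3.62769875]
shaft_top [258.6 241.4] 0.37 [0.5735 0.0127 0.113 ]
shaft_top [235.5 158.6] 0.19 [0.6256 0.0284 0.113 ]
cover_hole_a [228.7 164.5] 0.73 [0.621  0.0326 0.1087]
```

View pics/w5.png

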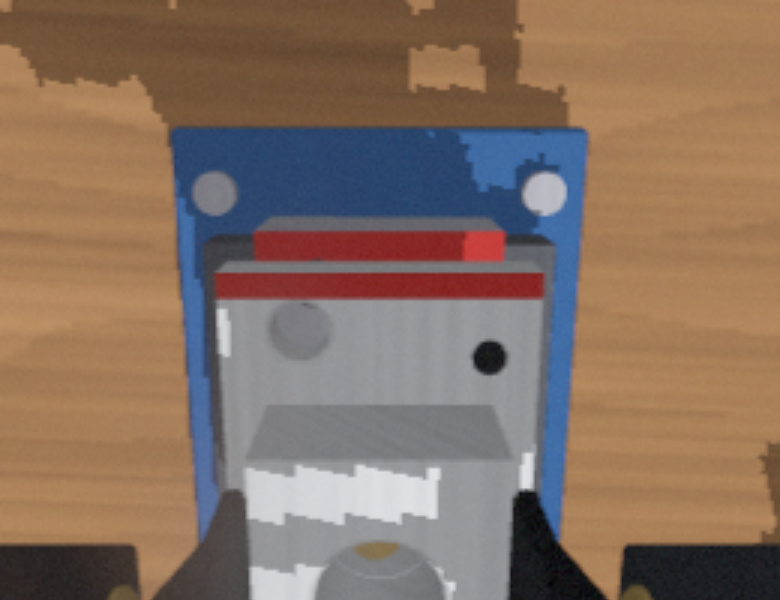

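The crop shows the cover above the lower half, red end over red end, with hole A at (300,330) and the shaft top visible in the bore at (377,548). I'm descending to just above the dowel tips, then slowly onto them.

```bash
python3 -m handwheel '[[0,0,-0.005,0,0,0],[0,0,-0.01,0,0,0],[0,0,-0.015,0,0,0],[0,0,-0.02,0,0,0],[0,0,-0.022,0,0,0],[0,0,-0.024,0,0,0],[0,0,-0.026,0,0,0],[0,0,-0.026,0,0,0]]'
```

```text
time_s: 16.65
position: [0.5752, 0.0148, 0.1126]
tcp_rot: [[0.999, 0.044, -0.001], [0.044, -0.999, 0.0], [-0.001, -0.0, -1.0]]
force: [-0.5, -0.1, -3.9]
opening: 0.525
grasp_force: 30.0
```

```bash
python3 -m handwheel '[[0,0,-0.001,0,0,0],[0,0,-0.002,0,0,0],[0,0,-0.003,0,0,0],[0,0,-0.004,0,0,0],[0,0,-0.005,0,0,0],[0,0,-0.005,0,0,0],[0,0,-0.005,0,0,0],[0,0,-0.005,0,0,0]]'; python3 -c "
from rig import bot
s=bot.read_state();print(s['force'],s['moment'])"
```

```text
time_s: 17.32
position: [0.5754, 0.0147, 0.1081]
tcp_rot: [[0.999, 0.044, 0.0], [0.044, -0.999, -0.0], [0.0, 0.0, -1.0]]
force: [-0.3, -0.3, -4.2]
opening: 0.529
grasp_force: 30.0
[-0.30279119 -0.25619256 -4.24505052] [ 0.04045764  0.01671905 -0.04254619]
```

Already past the tapers with no contact force; continue.

```bash
python3 -m handwheel '[[0,0,-0.001,0,0,0],[0,0,-0.002,0,0,0],[0,0,-0.003,0,0,0],[0,0,-0.004,0,0,0],[0,0,-0.005,0,0,0],[0,0,-0.005,0,0,0],[0,0,-0.005,0,0,0],[0,0,-0.005,0,0,0]]'; python3 -c "
from rig import bot
s=bot.read_state();print(s['force'],s['moment'])"
```

```text
time_s: 17.98
position: [0.5754, 0.0147, 0.103]
tcp_rot: [[0.999, 0.044, 0.0], [0.044, -0.999, -0.0], [0.0, 0.0, -1.0]]
force: [0.9, -0.4, -4.9]
opening: 0.527
grasp_force: 30.0
[ 0.93766888 -0.43544294 -4.85117375] [0.05373496 0.00552498 0.03342446]
```

```bash
python3 -m handwheel '[[0,0,-0.001,0,0,0],[0,0,-0.002,0,0,0],[0,0,-0.003,0,0,0],[0,0,-0.004,0,0,0],[0,0,-0.005,0,0,0],[0,0,-0.006,0,0,0],[0,0,-0.0065,0,0,0],[0,0,-0.0065,0,0,0]]'; python3 -c "
from rig import bot
s=bot.read_state();print(s['position'],s['force'],s['moment'])"
```

```text
time_s: 18.65
position: [0.5753, 0.0148, 0.0964]
tcp_rot: [[0.999, 0.044, -0.0], [0.044, -0.999, 0.0], [-0.0, -0.0, -1.0]]
force: [0.4, -0.2, -4.3]
opening: 0.524
grasp_force: 30.0
[0.57525813 0.01478046 0.09635332] [ 0.40191823 -0.22447769 -4.34890181] [0.03085014 0.04151455 0.02910728]
```

```bash
python3 -m handwheel '[[0,0,-0.0003,0,0,0],[0,0,-0.0006,0,0,0],[0,0,-0.0009,0,0,0],[0,0,-0.0012,0,0,0],[0,0,-0.0012,0,0,0],[0,0,-0.0012,0,0,0],[0,0,-0.0012,0,0,0],[0,0,-0.0012,0,0,0]]'
```

```text
time_s: 19.32
position: [0.5754, 0.0147, 0.096]
tcp_rot: [[0.999, 0.044, 0.0], [0.044, -0.999, -0.0], [0.0, 0.0, -1.0]]
force: [-2.0, -0.2, 5.3]
opening: 0.528
grasp_force: 30.0
```

```bash
python3 -m handwheel '[[0,0,-0.0003,0,0,0],[0,0,-0.0006,0,0,0],[0,0,-0.0007,0,0,0],[0,0,-0.0007,0,0,0],[0,0,-0.0007,0,0,0],[0,0,-0.0007,0,0,0],[0,0,-0.0007,0,0,0],[0,0,-0.0007,0,0,0]]'
python3 - <<'E'
from h import *
F=[]
im,d,P,K,Rw,tw=cap("wrist"); s=bot.read_state(); F.append(s["force"]); print(s["position"],s["moment"])
im2,d2,P2,*_=cap("scene"); F.append(bot.read_state()["force"])
cap("top");F.append(bot.read_state()["force"]); print(np.round(F,1))
def fit(P,lo,hi):
    R=np.array([[.999,.0436],[-.0436,.999]]); L=(P[...,:2]-[.5762,.0142])@R.T
    m=(abs(L[...,0])<.053)&(abs(L[...,1])<.03)&(abs(L[...,0])>.032)&(P[...,2]>lo)&(P[...,2]<hi)
    q=P[m]; A=np.c_[q[:,:2]-[.5762,.0142],np.ones(len(q))]; c=np.linalg.lstsq(A,q[:,2],rcond=None)[0]; print(len(q),c.round(4))
fit(P,.055,.085); fit(P2,.055,.085)
cv2.imwrite("pics/end.png",cv2.resize(im2[150:270,200:340],(700,600),interpolation=cv2.INTER_CUBIC))
E
```

```text
time_s: 19.98
position: [0.5754, 0.0147, 0.096]
tcp_rot: [[0.999, 0.044, 0.001], [0.044, -0.999, -0.0], [0.001, 0.0, -1.0]]
force: [-3.3, -0.5, 10.1]
opening: 0.527
grasp_force: 30.0
[0.57544492 0.01474241 0.09606256] [0.13690557 0.68873872 0.01494272]
[[-3.6  0.2 10.3]
 [-3.7 -0.4 10.2]
 [-3.8  0.5  9.5]]
3462 [ 0.0003 -0.0056  0.0671]
139 [-0.0092  0.0141  0.0666]
```

View pics/end.png

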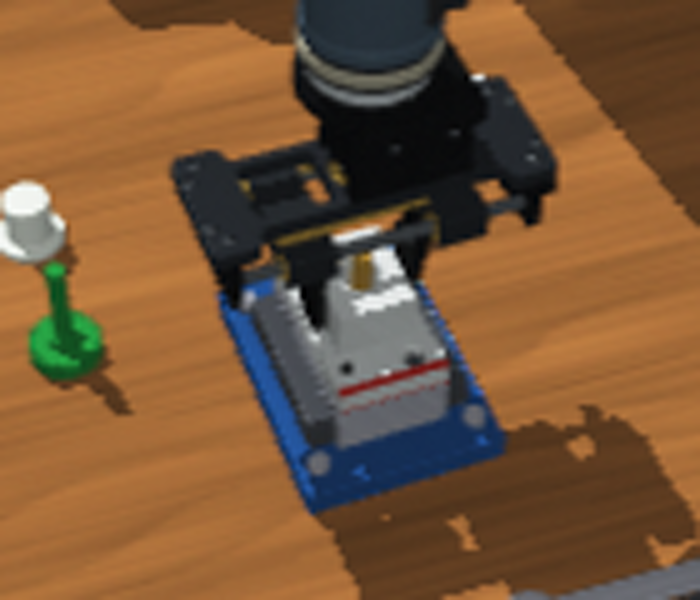

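The crop shows the cover flush on the lower half, red stripes together, with the shaft protruding from the boss (362,270). One small addition to the push, so that both wrist push and face load are near 15 N.

```bash
python3 -m handwheel '[[0,0,-0.0003,0,0,0],[0,0,-0.0003,0,0,0],[0,0,-0.0003,0,0,0],[0,0,-0.0003,0,0,0],[0,0,-0.0003,0,0,0],[0,0,-0.0003,0,0,0],[0,0,-0.0003,0,0,0],[0,0,-0.0003,0,0,0]]'
```

```text
time_s: 20.8
position: [0.5754, 0.0148, 0.096]
tcp_rot: [[0.999, 0.044, 0.001], [0.044, -0.999, -0.0], [0.001, 0.0, -1.0]]
force: [-3.7, -0.6, 11.9]
opening: 0.522
grasp_force: 30.0
```

```bash
python3 -m handwheel '[[0,0,-0.0001,0,0,0],[0,0,-0.0001,0,0,0],[0,0,-0.0001,0,0,0],[0,0,-0.0001,0,0,0],[0,0,-0.0001,0,0,0],[0,0,-0.0001,0,0,0],[0,0,-0.0001,0,0,0],[0,0,-0.0001,0,0,0]]'; python3 -c "
from rig import bot
print(bot.read_state()['force']); print(bot.hand_in())"
```

```text
time_s: 21.47
position: [0.5754, 0.0147, 0.096]
tcp_rot: [[0.999, 0.044, 0.001], [0.044, -0.999, -0.0], [0.001, 0.0, -1.0]]
force: [-4.2, -1.1, 12.5]
opening: 0.526
grasp_force: 30.0
[-4.21587131 -1.12457709 12.51622886]
the job is handed in; nothing more can be done
None
```

Handed in at 21.5 s: the brass gear stands in the pocket, released, and the cover lies flush on both dowels, red end to red end; it is still gripped and pressed down at 12.5 N on the wrist reading, about 17 N on the face with the cover's weight.

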